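# Change over the drying boards

## Robot

A 6-joint arm with a two-finger parallel gripper is mounted at the origin on the work surface. World frame = base frame: x ahead of the robot, y to its left, z up, the work surface at z = 0. Lengths are in mm, angles in rad, forces in N, time in s.
With the tool pointing down it reaches from about 400 to 925 mm from the base axis. Payload 3.4 kg.
Tool frame: the origin (TCP) lies midway between the tips of the shut fingers; the grasp point (between the pads) lies 19 mm behind it; z points along the fingers, y is the line along which they close (so a half turn about z gives the same grasp; the last joint's range is limited). The gripper opens to 85 mm and grips with 20 to 120 N. Pads are 22 mm wide; open, the fingers measure 114 mm over their backs; the gripper's body (76 mm by 85 mm) begins 54 mm behind the grasp point. The pads swing forward as they close: fully open they stand 13 mm farther back than shut.
Start: joints at [-1.415, 0.307, 1.506, -0, 1.328, -0.073], TCP at [130.39, -560.026, 206.105] pointing down, gripper open.
Joint ranges: [-3.12, 3.12], [-1.05, 2.28], [0.14, 2.33], [-1.42, 4.57], [0.1, 2.73], [-2.68, 2.68]. Speed limits (rad/s): [2.57, 2.57, 3.14, 3.14, 3.14, 3.14].

## Interface

Orientations are given as a unit quaternion [w, x, y, z].
In Python, from station import robot, planner, imaging, order gives the robot as it stands. The module is installed in compiled form; this text tells all that it offers. Calls block until the motion is done:
- robot.reach(position, orientation): joint-space move of the TCP to a pose.
- robot.movel(position, rate=150, frame=None, f_stop=None): straight line of the TCP; frame=None keeps the orientation; rate is the mean speed in mm/s. With f_stop (N) it stops when the force on the tool has changed by that much, and returns True; else False.
- robot.movej(angles): joint-space move.
- robot.set_gripper(opening): finger opening in mm; the grip force is fixed at half the most; returns when the fingers have stopped.
- robot.sleep(seconds).
- planner.ik(position, orientation): joint angles nearest the present ones, or None.
- robot.get_obs(): the state.
- imaging.snapshot(name): name is "scene" or "side" or "wrist"; returns a dict with "image" (400x640x3 uint8, red, green, blue), "range_z" (400x640 float32, mm along the optical axis (not along the pixel's ray), 0 where there is no reading), "fx", "fy", "cx", "cy" (pixels), "R" (3x3) and "t" (3): a world point X has camera coordinates R X + t; the wrist camera has in their place "mount" (4x4, takes a point from camera to tool coordinates, whose origin is the TCP and whose axes are the flange's). Camera axes: x right, y down, z forward; pixel columns grow to the right and rows downward; lengths in mm; the calibration is good to about 2 mm. A picture is of the moment at which its call begins: read the wrist's pose just before it.
A pose or a line that the arm cannot do raises robot.Unreachable and nothing moves.
- order.finish_job(): hands the job in; it is judged then, once.
The state is a dict: "clock": time; "joint_pos": joint angles; "joint_velocities": joint speeds; "effort": joint torques, N m; "position": TCP position; "eef_rot": TCP orientation; "wrist_force": force on the tool from outside, world axes, zero at the start; "ft_torque": the same for the moment, N m; "finger_gap": finger opening in mm; "finger_force": force on a finger pad.
Only numpy, scipy, OpenCV 4.12 (cv2) and the standard library are available. Lean on these libraries where they do the work, as an engineer would, in place of code of your own. Each camera call takes 0.05 s, during which the arm holds its last target. There are 200 camera calls.

## Task

Change over the boards of the pottery's damp boxes: push the board with the bowl, which has been left drawn out, fully home, and hook a fingertip behind the lip of the board with the lidded jar and draw it all the way out to its stop. Do not grip the lips, do not touch or tip the pots, and leave the cups' board and everything else on the bench as they are. Finish with the hand clear.

Things in the scene. Friction and masses are not known exactly. Their poses are not given: they have to be found in the camera images.
- jar_lip (a point): middle of the top edge of the lip of the board with the lidded jar: an upright wooden strip across its front end, 104 mm wide, 14 mm thick (7 mm each way along the rail), 26 mm high above the board. Moves with the board; in its box's frame at (-0.135 - joint value, 0, 0.047); axes as the box. Board top 33 mm above the table, bare for 105 mm from the lip to the cover when home
- jar_board (a joint): slide of the jar's board (wood, 254 x 118 x 12 mm), in m: 0 is fully home in its box, growing as it is drawn out to the stop at 0.100; about 2 N of friction, stays where it is left. Starts 0 to 0.012
- jar_box: fixed damp box of the board with the lidded jar, 250 x 140 x 146 mm, on a plinth. Origin: underside centre, 12 mm above the table. x is the rail direction, to the closed back: the board comes out along -x, towards the robot; y left, z up. Its clear plastic cover (145 mm wide, top 146 mm above the origin) begins at x = -0.022; in front of that the board is open to above
- bowl_lip (a point): middle of the top edge of the lip of the board with the bowl: an upright wooden strip across its front end, 104 mm wide, 14 mm thick (7 mm each way along the rail), 26 mm high above the board. Moves with the board; in its box's frame at (-0.135 - joint value, 0, 0.047); axes as the box. Board top 33 mm above the table, bare for 105 mm from the lip to the cover when home
- bowl_board (a joint): slide of the bowl's board (wood, 254 x 118 x 12 mm), in m: 0 is fully home in its box, growing as it is drawn out to the stop at 0.100; about 2 N of friction, stays where it is left. Starts drawn out, at 0.050 to 0.080
- bowl_box: fixed damp box of the board with the bowl, 250 x 140 x 146 mm, on a plinth. Origin: underside centre, 12 mm above the table. x is the rail direction, to the closed back: the board comes out along -x, towards the robot; y left, z up. Its clear plastic cover (145 mm wide, top 146 mm above the origin) begins at x = -0.022; in front of that the board is open to above
- cup_lip (a point): middle of the top edge of the lip of the board with the two cups: an upright wooden strip across its front end, 104 mm wide, 14 mm thick (7 mm each way along the rail), 26 mm high above the board. Moves with the board; in its box's frame at (-0.135 - joint value, 0, 0.047); axes as the box. Board top 33 mm above the table, bare for 105 mm from the lip to the cover when home
- cup_board (a joint): slide of the cups' board (wood, 254 x 118 x 12 mm), in m: 0 is fully home in its box, growing as it is drawn out to the stop at 0.100; about 2 N of friction, stays where it is left. Starts 0 to 0.005 and is to stay
- cup_box: fixed damp box of the board with the two cups, 250 x 140 x 146 mm, on a plinth. Origin: underside centre, 12 mm above the table. x is the rail direction, to the closed back: the board comes out along -x, towards the robot; y left, z up. Its clear plastic cover (145 mm wide, top 146 mm above the origin) begins at x = -0.022; in front of that the board is open to above
- jar: lidded clay jar with a small knob, 80 mm across, 104 mm high, loose on its board, origin under its foot, z up
- bowl: open clay bowl, 92 mm across, 52 mm high, loose on its board, origin under its foot, z up
- cup1: small clay cup, 46 mm across, 58 mm high, loose on the cups' board, origin under its foot
- cup2: a second cup like cup1, beside it
- rib: flat wooden rib, 40 x 90 x 8 mm, lying on the clear roof of the cups' box, origin at its underside
- prop: short kiln prop, a pale cylinder 32 mm across and 40 mm high, standing on the clear roof of the bowl's box, origin at its underside
- water_bowl: white bowl, 120 mm across, 60 mm high, on the table at the right
- mug: blue mug, 76 mm across, 85 mm high, on the table at the left
- brush: brush lying on the table at the right
- mallet: wooden mallet lying on the table at the right
- slip_jar: pale screw-top jar, 64 mm across, 95 mm high, on the table at the left
Things that resemble listed ones, but are neither listed nor needed, are in the scene too. What is shaped like the bowl but orange, pink or yellow is not meant.

How it is judged (in metres and radians):
At the end, for the whole second after the job is handed in: The jar's board is drawn out beyond 0.092 m (stop at 0.100), the bowl's board is within 8 mm of home, the cups' board within 15 mm of home; jar, bowl and cups stand upright and at rest on their own boards; nothing else has moved by more than 30 mm (value of joint jar_board above 0.092 m and value of joint bowl_board below 0.008 m and value of joint cup_board below 0.015 m and angle between each of bowl, jar, cup1, cup2's own z axis and vertical below 0.1 rad and z of bowl in the frame of bowl_lip between -0.031 and -0.021 m and linear speed of each of bowl, jar, cup1, cup2 below 0.02 m/s and x of bowl in the frame of bowl_lip between 0.1 and 0.24 m and z of jar in the frame of jar_lip between -0.031 and -0.021 m and x of jar in the frame of jar_lip between 0.1 and 0.24 m and z of cup1 in the frame of cup_lip between -0.031 and -0.021 m and x of cup1 in the frame of cup_lip between 0.1 and 0.24 m and z of cup2 in the frame of cup_lip between -0.031 and -0.021 m and x of cup2 in the frame of cup_lip between 0.1 and 0.24 m and distance of each of rib, prop, water_bowl, mug, brush, mallet, slip_jar from where it was at the start of the episode below 0.03 m); the robot touches nothing.
It fails at once if a pot is touched with more than a brush (over 1 N) (contact force between any of the fingers, the arm and bowl above 1 N or contact force between any of the fingers, the arm and jar above 1 N or contact force between any of the fingers, the arm and cup1 above 1 N or contact force between any of the fingers, the arm and cup2 above 1 N).
It fails at once if a pot is lifted off its board (over 12 mm) or tips over (z of bowl in the frame of bowl_lip above -0.014 m or z of jar in the frame of jar_lip above -0.014 m or z of any of cup1, cup2 in the frame of cup_lip above -0.014 m or angle between any of bowl, jar, cup1, cup2's own z axis and vertical above 0.4 rad).
It fails at once if a lip is gripped: the fingers press its front and its back at once (over 3 N each) ((contact force between the fingers and jar_board_c1 above 3 N and contact force between the fingers and jar_board_c2 above 3 N) or (contact force between the fingers and bowl_board_c1 above 3 N and contact force between the fingers and bowl_board_c2 above 3 N)).
It fails at once if the cups' board is drawn out by more than 25 mm (value of joint cup_board above 0.025 m).
It fails at once if another thing on the bench is shifted by more than 30 mm (distance of any of rib, prop, water_bowl, mug, brush, mallet, slip_jar from where it was at the start of the episode above 0.03 m).
It also fails if it takes over 51 s, if anything falls off the work surface, if the arm or the gripper's body presses on something with over 40 N, if the wrist force passes 120 N, or if a joint passes its speed limit or range.

## Working session

There is one attempt and no reset: what is moved stays moved. The work goes in short steps, each a Python script; the robot and the scene stay as the last script left them, time stands still between calls to the robot, and variables do not carry over. Pictures are saved under pics/ and viewed, at most 10 in all, crops included, and the job is handed in when it is done.

```bash
mkdir -p pics; python3 - <<'E'
from station import robot, planner, imaging, order
import cv2, numpy as np, pickle
S={}
for n in("scene","side"):
    s=imaging.snapshot(n);S[n]=s
    cv2.imwrite(f"pics/{n}0.png",s["image"][:,:,::-1])
    print(n,s["fx"],s["cx"],s["cy"],np.round(s["R"],3).tolist(),np.round(s["t"]),(s["range_z"]>0).mean())
pickle.dump(S,open("s0.pkl","wb"))
o=robot.get_obs();print(o["clock"],o["eef_rot"],o["finger_gap"])
E
```

```text
scene 378.0999075828575 316.6875618910468 200.518498430865 [[-0.197, -0.98, -0.002], [-0.725, 0.147, -0.673], [0.66, -0.131, -0.74]] [132. 497. 809.] 0.9958515625
side 427.065766301109 322.6058662844211 203.33339997396908 [[-0.799, -0.601, -0.015], [-0.416, 0.57, -0.709], [0.435, -0.56, -0.705]] [465. 335. 997.] 0.99625390625
0.1 [-9.16793804e-04  9.93460325e-01  1.14174170e-01 -2.95699996e-05] 85.36136056492231
```

View pics/scene0.png

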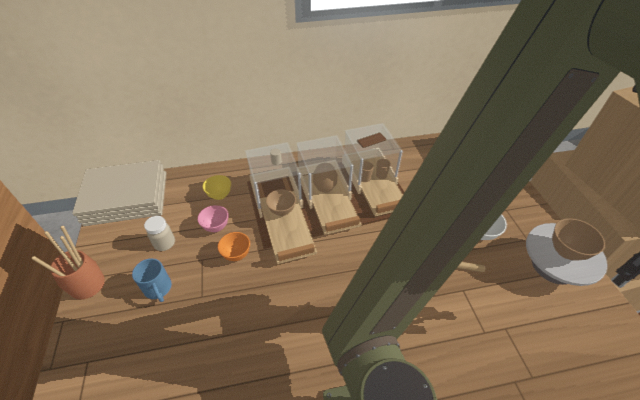

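View pics/side0.png

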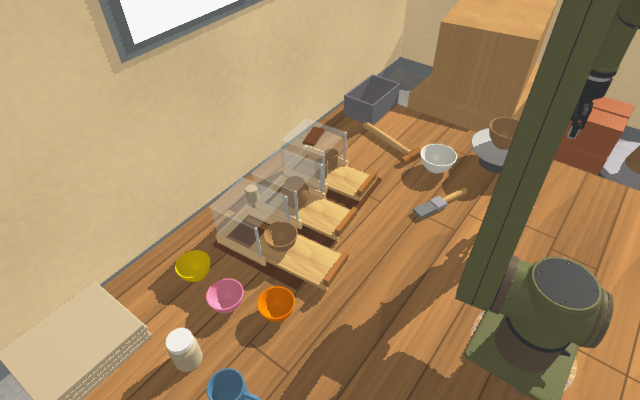

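The scene view shows three boxes. From left to right, they hold the bowl (280,202, brown, board drawn out, lip about 295,250), the lidded jar (325,182, lip about 341,226) and the cups (375,168, lip about 388,207). The brown bowl at (578,238) on the stand isn't on a board, and the orange, pink and yellow bowls are decoys. I'll confirm this in one crop and measure the lips from depth.

```bash
cat > h.py <<'E'
import numpy as np, cv2
def cloud(s):
    v,u=np.mgrid[:400,:640]; z=s["range_z"].astype(float)
    c=np.stack([(u-s["cx"])/s["fx"]*z,(v-s["cy"])/s["fy"]*z,z],-1)
    return (c-s["t"])@s["R"]   # R^T (c-t)
E
python3 - <<'E'
import pickle,numpy as np,cv2
from h import *
S=pickle.load(open("s0.pkl","rb"))
a=S["scene"]["image"][110:270,235:415];b=S["side"]["image"][110:290,200:390]
a=cv2.resize(a,(400,356),interpolation=3);b=cv2.resize(b,(376,356),interpolation=3)
cv2.imwrite("pics/crop1.png",np.hstack([a,b])[:,:,::-1])
R={"scene":(slice(110,270),slice(235,415)),"side":(slice(110,290),slice(200,390))}
for n,s in S.items():
    P=cloud(s); m=np.zeros((400,640),np.uint8)
    m[R[n]]=1
    for nm,lo,hi in(("lip",50,66),("board",26,40)):
        k=(m>0)&(P[...,2]>lo)&(P[...,2]<hi)&(P[...,0]<620)
        c,l,st,ce=cv2.connectedComponentsWithStats(k.astype(np.uint8))
        for i in range(1,c):
            if st[i,4]<25: continue
            q=P[l==i]; r=cv2.minAreaRect(q[:,:2].astype(np.float32))
            print(n,nm,st[i,4],"px",np.round(ce[i]),"xyz",np.round(q.mean(0)),"rect",np.round(r[0]),np.round(r[1]),round(r[2],1),"rgb",np.median(s["image"][l==i],0))
E
```

```text
scene lip 116 px [387. 205.] xyz [ 572. -202.   58.] rect [ 574. -205.] [18. 77.] 4.4 rgb [162. 118.  79.]
scene lip 196 px [342. 222.] xyz [534. -49.  58.] rect [536. -50.] [ 18. 104.] 5.3 rgb [162. 119.  81.]
scene lip 44 px [245. 242.] xyz [522. 239.  52.] rect [520. 241.] [79. 26.] 0.9 rgb [187.5 114.   56.5]
scene lip 223 px [295. 250.] xyz [461. 104.  58.] rect [462. 102.] [ 19. 104.] 5.7 rgb [162. 120.  80.]
scene board 222 px [382. 205.] xyz [ 597. -196.   33.] rect [ 591. -213.] [ 57. 112.] 0.4 rgb [182.  155.  116.5]
scene board 660 px [336. 216.] xyz [580. -41.  33.] rect [575. -47.] [ 98. 119.] 4.3 rgb [185. 159. 119.]
scene board 1508 px [288. 233.] xyz [542. 113.  33.] rect [539. 111.] [171. 119.] 5.4 rgb [186. 159. 120.]
scene board 55 px [241. 240.] xyz [546. 251.  33.] rect [544. 250.] [51. 13.] 42.3 rgb [145.  85.  44.]
side lip 141 px [366. 182.] xyz [ 573. -215.   58.] rect [ 574. -220.] [ 16. 109.] 5.0 rgb [192. 126.  65.]
side lip 177 px [345. 220.] xyz [534. -45.  57.] rect [535. -50.] [ 17. 107.] 4.6 rgb [193. 127.  66.]
side lip 225 px [335. 267.] xyz [460. 106.  58.] rect [461. 103.] [ 16. 105.] 5.1 rgb [195. 128.  68.]
side board 309 px [358. 187.] xyz [ 596. -204.   33.] rect [ 594. -218.] [ 58. 122.] 2.6 rgb [222. 179. 112.]
side board 786 px [331. 220.] xyz [579. -38.  33.] rect [574. -44.] [ 96. 122.] 3.6 rgb [224. 182. 114.]
side board 1970 px [309. 261.] xyz [541. 117.  33.] rect [538. 112.] [172. 122.] 4.5 rgb [225. 183. 114.]
```

View pics/crop1.png

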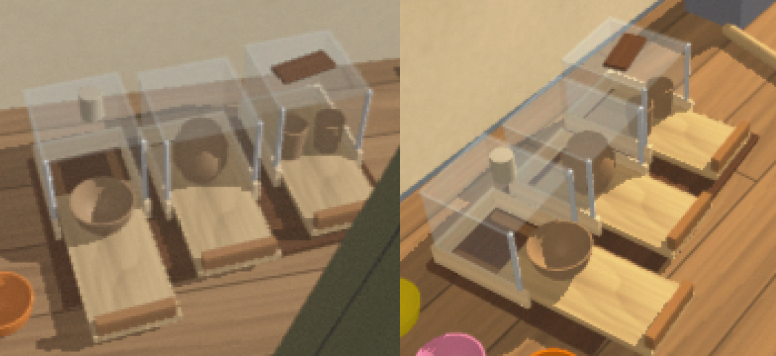

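The crop confirms it: the brown bowl is on the drawn-out left board, the knobbed jar is on the middle board and the two cups are on the right one. The two views agree on the lips to 1–2 mm: bowl (461,103,58), jar (535,-50,58), cups (574,-220,58). Width (about 104 mm) and height (59 mm expected) match too, and box yaw is about 5.2°. I'll push the bowl's board first.

```bash
cat >> h.py <<'E'
psi=np.deg2rad(5.2); U=np.array([np.cos(psi),np.sin(psi),0]); Q=[0,np.cos(psi/2),np.sin(psi/2),0]
BL=np.array([461.5,102.5,0]); JL=np.array([535.5,-50,0])
def at(p,d,z): r=p+d*U; return [float(r[0]),float(r[1]),float(z)]
E
python3 - <<'E'
from station import robot, planner, imaging, order
from h import *
for p in(at(BL,-40,215),at(BL,-40,44),at(BL,75,44),at(JL,27,120),at(JL,27,40),at(JL,-90,40)): print(planner.ik(p,Q))
print(np.round(imaging.snapshot("wrist")["mount"],2).tolist())
robot.set_gripper(0)
robot.reach(at(BL,-40,215),Q)
robot.movel(at(BL,-40,44),rate=120)
o=robot.get_obs();print(o["clock"],o["position"],o["wrist_force"],o["finger_gap"])
E
```

```text
[ 1.32733866e-01  9.81010359e-02  1.76384703e+00 -4.44089210e-16
  1.27964458e+00  1.61277307e+00]
[ 1.32733866e-01  3.19839543e-01  2.00812540e+00 -4.44089210e-16
  8.13627710e-01  1.61277307e+00]
[ 1.23891440e-01  4.41834862e-01  1.76834901e+00 -4.44089210e-16
  9.31408786e-01  1.60393065e+00]
[-1.59194655e-01  3.70705225e-01  1.64658365e+00 -4.44089210e-16
  1.12430378e+00  1.32084455e+00]
[-1.59194655e-01  4.65640965e-01  1.73440428e+00 -4.44089210e-16
  9.41547408e-01  1.32084455e+00]
[-2.23692039e-01  3.44120708e-01  1.97896359e+00 -4.44089210e-16
  8.18508356e-01  1.25634717e+00]
[[-0.0, -0.95, -0.31, 80.31], [1.0, -0.0, 0.0, -0.11], [-0.0, -0.31, 0.95, -169.13], [0.0, 0.0, 0.0, 1.0]]
5.0417 [422.21339814  98.93948286  44.45863409] [ 0.46316894  0.06436103 -0.24140205] -0.1728978640511215
```

```bash
python3 - <<'E'
from station import robot, planner, imaging, order
from h import *
hit=robot.movel(at(BL,75,44),rate=35,f_stop=9)
o=robot.get_obs();p=np.array(o["position"]);print(hit,o["clock"],p,o["wrist_force"],"lip moved",(p-BL)[:2]@U[:2]+18)
d=(p-BL)[:2]@U[:2]
robot.movel(at(BL,d-25,44),rate=100)
robot.movel(at(BL,d-25,215),rate=150)
s=imaging.snapshot("scene");P=cloud(s)
for nm,sl in(("bowl",(slice(195,270),slice(240,318))),("jar",(slice(195,250),slice(318,362)))):
    q=P[sl].reshape(-1,3);q=q[(abs(q[:,2]-58)<8)&(q[:,0]<600)&(q[:,1]<170)];
    if len(q): r=cv2.minAreaRect(q[:,:2].astype(np.float32));print(nm,len(q),r)
cv2.imwrite("pics/scene1.png",cv2.resize(s["image"][110:280,180:440],None,fx=3,fy=3)[:,:,::-1])
E
```

```text
False 8.475 [536.08968481 109.27117692  44.00433939] [0.31820474 0.03606112 0.20806608] lip moved 92.89639263587351
jar 159 ((537.1124267578125, -58.106414794921875), (18.276639938354492, 89.60130310058594), 3.1573004722595215)
```

View pics/scene1.png

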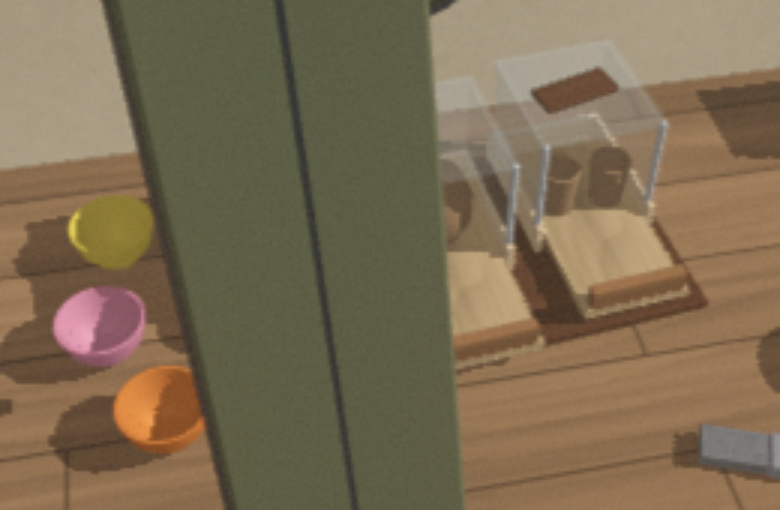

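The arm hides the bowl's board here, and the force reading was low. I'll check the side view.

```bash
python3 - <<'E'
from station import robot, planner, imaging, order
from h import *
s=imaging.snapshot("side");P=cloud(s)
o=robot.get_obs();print(o["position"],o["clock"])
k=np.zeros((400,640),bool);k[110:290,200:390]=1
for nm,lo,hi in(("lip",50,66),("board",26,40)):
    kk=k&(P[...,2]>lo)&(P[...,2]<hi)&(P[...,0]<620)
    c,l,st,ce=cv2.connectedComponentsWithStats(kk.astype(np.uint8))
    for i in range(1,c):
        if st[i,4]<25: continue
        r=cv2.minAreaRect(P[l==i][:,:2].astype(np.float32));print(nm,st[i,4],np.round(ce[i]),np.round(r[0],1),np.round(r[1]),round(r[2],1))
cv2.imwrite("pics/side1.png",cv2.resize(s["image"][100:300,190:420],None,fx=3,fy=3)[:,:,::-1])
E
```

```text
[510.47248846 106.92356472 213.9047625 ] 10.2667
lip 140 [367. 182.] [ 574.7 -220.2] [ 17. 108.] 5.3
lip 173 [345. 220.] [535.  -49.2] [ 16. 105.] 5.1
lip 226 [335. 267.] [461.1 104.1] [ 15. 104.] 5.7
board 307 [358. 187.] [ 592.7 -215.7] [ 58. 122.] 3.0
board 784 [331. 220.] [575.5 -45. ] [ 97. 122.] 4.6
board 1967 [309. 261.] [538.9 111.5] [173. 122.] 5.2
```

View pics/side1.png

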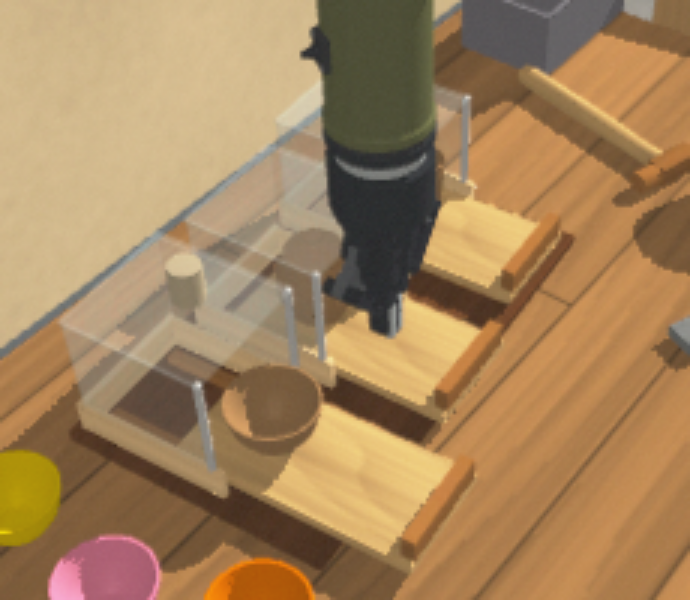

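The side view shows the bowl's board unmoved (lip still at 461), so the fingers passed without touching it. I'll measure where the fingertips really are against the reported TCP.

```bash
python3 - <<'E'
from station import robot, planner, imaging, order
from h import *
o=robot.get_obs();p=np.array(o["position"]);print(p,o["eef_rot"],o["joint_pos"],o["finger_gap"])
s=imaging.snapshot("side");P=cloud(s)
c=s["R"]@p+s["t"];print("TCP px",c[0]/c[2]*s["fx"]+s["cx"],c[1]/c[2]*s["fy"]+s["cy"],"z",c[2])
k=np.zeros((400,640),bool);k[150:225,290:345]=1
k&=(P[...,2]>120)&(P[...,0]<620)&(s["image"].max(-1)<170)
q=P[k];q=q[q[:,2]<q[:,2].min()+25];v,u=np.where(k);print(len(q),"lowest",q[q[:,2].argmin()],"mean tip",q.mean(0),q.min(0),q.max(0),"lowest row",v.max(),u[v.argmax()])
print(P[205:213:2,318])
E
```

```text
[510.47248846 106.92356472 213.9047625 ] [ 1.03036838e-04  9.98969895e-01  4.53632956e-02 -1.14420294e-03] [ 1.25490779e-01  2.27372100e-01  1.60109537e+00 -2.30270612e-05
  1.31542274e+00  1.60553515e+00] -0.03201047839693751
TCP px 318.2935503581682 216.97357489584593 z 1008.6138788212696
66 lowest [503.55029843 112.36069542 239.60184463] mean tip [503.53689573 114.23654817 254.43338434] [497.06362717 101.09106203 239.60184463] [514.10108733 121.98586585 264.52741294] lowest row 212 319
[[502.89212834 116.03567273 265.82455052]
 [501.23767206 118.33257312 262.26896493]
 [502.7154643  116.72451348 253.59542535]
 [501.71435683 118.20943919 248.90411577]]
```

The pixels explain it. The fingertips end at row 212, but the reported TCP projects to row 217, so the tips are about 17–20 mm higher than reported. There's no sideways error. At z=44 they just cleared the 59 mm lip. I'll get the true offset from a gentle touch on the table in front of the board, then push again.

```bash
python3 - <<'E'
from station import robot, planner, imaging, order
from h import *
robot.movel(at(BL,-42,214),rate=200)
robot.movel(at(BL,-42,35),rate=150)
hit=robot.movel(at(BL,-42,-24),rate=25,f_stop=4)
o=robot.get_obs();z=o["position"][2];print(hit,o["clock"],o["position"],o["wrist_force"])
if hit:
    robot.movel(at(BL,-42,z+42),rate=80)
    open("z0","w").write(str(z))
    robot.get_obs()
    hit=robot.movel(at(BL,75,z+42),rate=35,f_stop=9)
    o=robot.get_obs();p=np.array(o["position"]);d=(p-BL)[:2]@U[:2];print(hit,o["clock"],p,o["wrist_force"],d)
    robot.movel(at(BL,d-20,z+42),rate=100)
    s=imaging.snapshot("side");P=cloud(s)
    cv2.imwrite("pics/side2.png",cv2.resize(s["image"][100:300,190:420],None,fx=3,fy=3)[:,:,::-1])
E
```

```text
False 14.775 [419.79344828  98.7111235  -23.89341269] [0.233836   0.43233347 0.0813446 ]
```

```bash
python3 - <<'E'
from station import robot, planner, imaging, order
from h import *
hit=robot.movel(at(BL,-42,-50),rate=20,f_stop=4)
o=robot.get_obs();z=o["position"][2];print(hit,o["clock"],o["position"],o["wrist_force"])
if hit:
    robot.movel(at(BL,-42,z+42),rate=80)
    open("z0","w").write(str(z))
    hit=robot.movel(at(BL,75,z+42),rate=35,f_stop=9)
    o=robot.get_obs();p=np.array(o["position"]);d=(p-BL)[:2]@U[:2];print(hit,o["clock"],p,o["wrist_force"],d)
    robot.movel(at(BL,d-20,z+42),rate=100)
s=imaging.snapshot("side");P=cloud(s)
cv2.imwrite("pics/side2.png",cv2.resize(s["image"][100:300,190:420],None,fx=3,fy=3)[:,:,::-1])
E
```

```text
True 15.125 [419.84639603  98.71847266 -25.14690734] [-3.0116289e-01  1.6272788e-03  5.5343689e+00]
True 18.3833 [521.05603455 107.92723355  16.28132166] [-0.2444767   0.67561748  0.50654866] 59.802809831059164
```

View pics/side2.png

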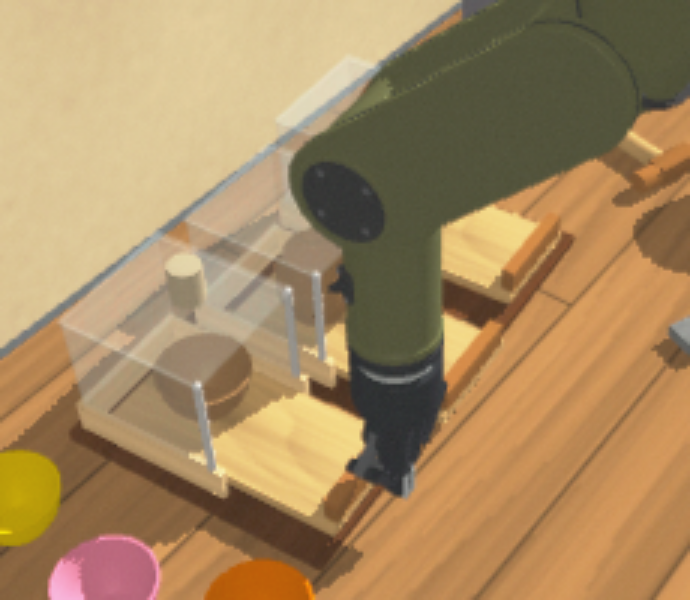

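The board is against its stop: force rose after about 77 mm of lip travel, and the bowl is standing inside its box. Next is the jar's board, with the tool turned by a half turn so the camera faces away from the covers. I'll hook it with the corrected height (true tip = reported + 25 mm).

```bash
python3 - <<'E'
from station import robot, planner, imaging, order
from h import *
z0=float(open("z0").read())
a=psi+np.pi; QF=[0,np.cos(a/2),np.sin(a/2),0]
robot.movel(at(BL,38,z0+205),rate=180)
robot.reach(at(JL,33,z0+205),QF)
robot.movel(at(JL,33,z0+80),rate=150)
hit=robot.movel(at(JL,33,z0+41),rate=50,f_stop=5)
o=robot.get_obs();print("down",hit,o["clock"],o["position"][2]-z0)
if not hit:
    hit=robot.movel(at(JL,-95,z0+41),rate=35,f_stop=9)
    o=robot.get_obs();p=np.array(o["position"]);d=(p-JL)[:2]@U[:2];print(hit,o["clock"],p,o["wrist_force"],d)
    s=imaging.snapshot("side")
    cv2.imwrite("pics/side3.png",cv2.resize(s["image"][100:300,190:420],None,fx=3,fy=3)[:,:,::-1])
E
```

```text
down False 24.6083 41.07237373309348
True 27.2833 [462.56939888 -56.83300908  16.01638435] [-0.00067963 -0.40567631 -0.27672766] -73.24974107921811
```

View pics/side3.png

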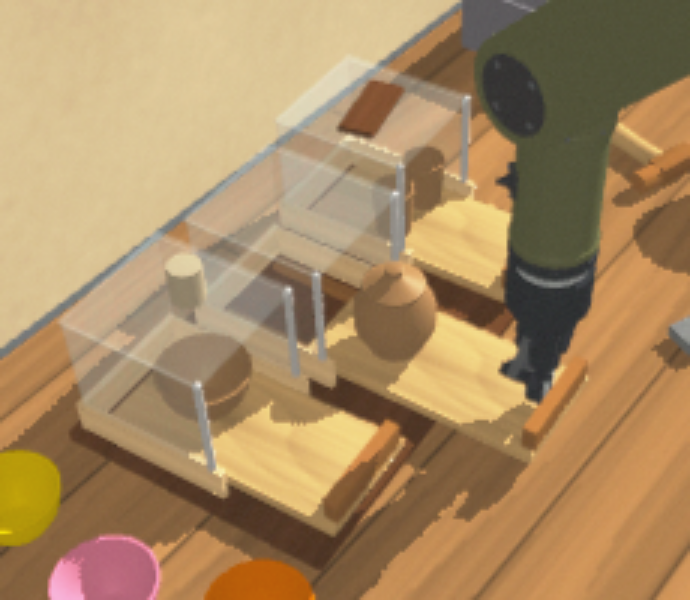

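The jar's board came out to its stop and the jar is standing. I'll back the finger off, rise and measure both lips.

```bash
python3 - <<'E'
from station import robot, planner, imaging, order
from h import *
z0=float(open("z0").read())
robot.movel(at(JL,-62,z0+41),rate=60)
robot.movel(at(JL,-62,z0+230),rate=150)
o=robot.get_obs();print(o["clock"],o["position"],o["wrist_force"])
s=imaging.snapshot("side");P=cloud(s)
k=np.zeros((400,640),bool);k[110:290,200:400]=1
for nm,lo,hi in(("lip",50,66),("board",26,40)):
    kk=k&(P[...,2]>lo)&(P[...,2]<hi)&(P[...,0]<620)
    c,l,st,ce=cv2.connectedComponentsWithStats(kk.astype(np.uint8))
    for i in range(1,c):
        if st[i,4]<25: continue
        r=cv2.minAreaRect(P[l==i][:,:2].astype(np.float32));print(nm,st[i,4],np.round(ce[i]),np.round(r[0],1),np.round(r[1]),round(r[2],1))
cv2.imwrite("pics/side4.png",cv2.resize(s["image"][70:300,190:440],None,fx=2.5,fy=2.5)[:,:,::-1])
E
```

```text
29.0583 [472.97163387 -55.47730408 203.99083231] [-0.40937087  0.61662508 -0.27177103]
lip 69 [362. 187.] [ 571.8 -191.3] [16. 50.] 5.5
lip 46 [322. 216.] [595.4 -18. ] [58. 17.] 45.2
lip 186 [375. 232.] [442.8 -57.9] [ 15. 106.] 4.5
lip 219 [310. 255.] [539.2 111.1] [ 17. 105.] 5.5
lip 32 [277. 288.] [541.6 240.8] [49.  8.] 36.7
board 272 [356. 188.] [ 590.8 -212.2] [114.  58.] 90.0
board 1684 [347. 227.] [529.6 -49.6] [189. 122.] 4.3
board 927 [295. 255.] [577.4 115.7] [ 95. 121.] 5.0
```

View pics/side4.png

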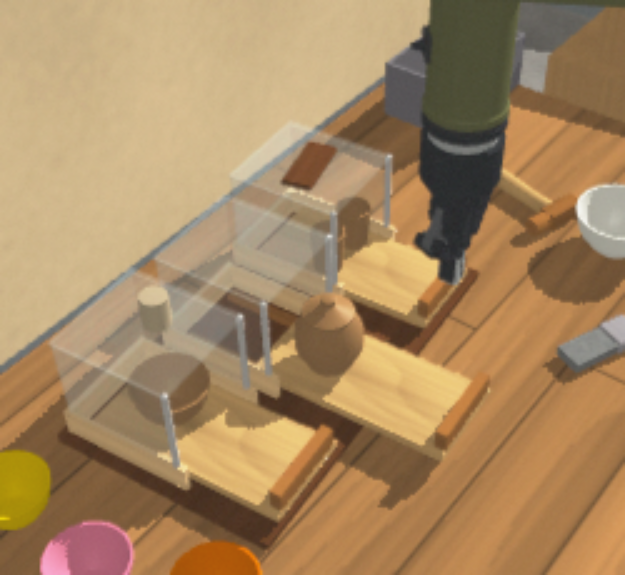

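The bowl's lip moved 78.5 mm and the jar's lip about 93 mm, on top of its unknown start of 0–12 mm. The 0.092 margin could be thin, so I'll make one firmer pull to be sure it's at the stop.

```bash
python3 - <<'E'
from station import robot, planner, imaging, order
from h import *
z0=float(open("z0").read())
robot.movel(at(JL,-60,z0+41),rate=150)
hit=robot.movel(at(JL,-88,z0+41),rate=25,f_stop=22)
o=robot.get_obs();p=np.array(o["position"]);print(hit,o["clock"],(p-JL)[:2]@U[:2],o["wrist_force"])
robot.movel(at(JL,-60,z0+41),rate=60)
robot.movel(at(JL,-60,z0+230),rate=150)
s=imaging.snapshot("side");P=cloud(s)
k=np.zeros((400,640),bool);k[205:265,350:400]=1;k&=abs(P[...,2]-58)<8
print(cv2.minAreaRect(P[k][:,:2].astype(np.float32)),robot.get_obs()["clock"])
E
```

```text
True 31.3417 -72.54213294813111 [ 2.54746096 -0.20252389  1.13464399]
((443.02276611328125, -57.22216796875), (15.543237686157227, 105.55174255371094), 4.4852800369262695) 33.1667
```

The 22 N pull stopped at the same place (-72.5 against -73.2 mm), so that's the hard stop. The hand is clear.

```bash
python3 -c "
from station import order
print(order.finish_job())"
```

```text
the job is handed in; nothing more can be done
None
```

I handed the job in at about 33 s, with no verdict returned: the bowl's board is pushed home to its stop, the jar's board is drawn out to its stop, the pots looked upright, and the hand is clear.

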